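# Sort leftover panel parts back into their stock bins

## Robot

A 7-joint arm with a two-finger parallel gripper is mounted at the origin on the work surface. World frame = base frame: x ahead of the robot, y to its left, z up, the work surface at z = 0. Lengths are in m, angles in rad, forces in N, time in s.
With the tool pointing down it reaches from about 0.4 to 0.9 m from the base axis. Payload 5.6 kg.
Tool frame: the origin (TCP) lies between the finger pads; the fingertips stand 14 mm ahead of it and the grasp point (between the pads) lies 5 mm behind it; z points along the fingers, y is the line along which they close (so a half turn about z gives the same grasp; the last joint's range is limited). The gripper opens to 92 mm and grips with 3 to 60 N. Pads are 20 mm wide; open, the fingers measure 128 mm over their backs; the gripper's body (75 mm by 189 mm) begins 69 mm behind the grasp point.
Start: joints at [1.283, 0.468, -0.012, 1.603, 0.006, 1.071, -0.056], TCP at [0.157, -0.631, 0.229] pointing down, gripper open.
Joint ranges: [-2.53, 2.53], [-0.31, 2.02], [-1.57, 1.55], [0.28, 2.44], [-1.29, 4.43], [0.15, 1.84], [-2.92, 2.92]. Speed limits (rad/s): [2.57, 2.57, 3.14, 3.14, 3.14, 3.14, 3.14].

## Interface

Orientations are given as a rotation vector (axis times angle).
In Python, from cell import ctrl gives the robot as it stands. The module is installed in compiled form; this text tells all that it offers.
- The arm moves only by the tool drive_tool, never from a script. Its argument "series" is a list that holds one entry, the list of rows, each a list of 6 numbers: the shift along the tool's x, y, z in cm, then the turn, a rotation vector about the tool's x, y, z in rad. A call has 1 to 8 rows; each row is the pose to reach, as a shift and turn from the pose commanded when the call began, along the tool's axes at that moment; what a row does not reach only later rows make up. A row lasts 1/8 s, in which the tool goes at most 62.5 mm and 10.7 degrees, less where a joint would pass 70% of its speed; a pose out of reach is approached as far as the arm can. A call with a gripper value outside its range is refused whole. "gripper" is the finger opening in cm, from 0 to 9.19, set as the call begins (left out, the last holds). The fingers move at their own pace and stop on an object; "squeeze" is the grip in N (left out, the last holds). Time passes only in rows, so rows that repeat a pose let the fingers close. It gives the time, the measured TCP pose, the force, the opening and the grip force at its end, in the units of the state.
- ctrl.observe(): the state, without advancing time (a new reading comes with each control period).
- ctrl.read_camera(name): name is "scene" or "side" or "wrist"; returns a dict with "frame" (384x512x3 uint8, red, green, blue), "fovy" (degrees; the focal length in pixels is half the picture's height over the tangent of half this angle, whatever the lens; pixels are square), "cx", "cy" (the principal point, pixels), "dist_coeffs" ([k1, k2, p1, p2, k3] as OpenCV has them; the pictures are not rectified), "position" and "rotation" of the camera in the world. Camera axes: x right, y down, z forward; pixel columns grow to the right and rows downward; lengths in m; the calibration is good to about 2 mm. A picture is of the moment at which its call begins. There is no depth.
- ctrl.sign_off(): hands the job in; it is judged then, once.
The state is a dict: "time_s": time; "joints": joint angles; "dq": joint speeds; "tau": joint torques, N m; "tool_pos": TCP position; "tcp_rot": TCP orientation; "contact_force": force on the tool from outside, world axes, zero at the start; "ft_torque": the same for the moment, N m; "width": opening from 0.0 (shut) to 1.0 (fully open); "grasp_force": force on a finger pad.
Only numpy, scipy, OpenCV 4.12 (cv2) and the standard library are available. Lean on these libraries where they do the work, as an engineer would, in place of code of your own. Each camera call takes 0.05 s, during which the arm holds its last target. There are 200 camera calls.

## Task

Clear the bench after the panel job: put the five loose parts (two relays, two cable glands, one terminal block) back into the three blue bins, each with its own kind; the two parts already in each bin show what belongs there. Set every part down on the floor of its bin, not on top of other parts, with relays and glands standing upright and the terminal block lying flat. Do not drop or throw any part, and leave the spanner and the tape roll where they lie.

Things in the scene. Friction and masses are not known exactly. Their poses are not given: they have to be found in the camera images.
- relay_a: loose plug-in power relay standing on its round plug (30 mm across, 7 mm high, with pins): a square block 36 by 36 mm with flat sides along its x and y, black base and clear cover with a copper coil inside, 54 mm tall in all; origin at the centre of its underside, z up; about 85 g
- relay_b: a second loose relay, the same as relay_a
- gland_a: loose hexagonal brass cable gland standing on its locknut, 41 mm across flats (47 over corners), 50 mm tall, domed top with black rubber seal. Flats face +y and -y of its frame and every 60 degrees; grip flats of the cap nut 24 to 42 mm and of the body 14 to 22 mm above its underside. Origin at the centre of the underside, z up; about 130 g
- gland_b: a second loose gland, the same as gland_a
- terminal: loose grey rail terminal block lying flat on its side, 16 mm thick, 58 mm along its x, 50 mm along its y, metal clamps on its upper face. Its two flat ends, 58 mm apart, run from y = -18 to +10 mm; beyond are a head 34 mm wide (to y = +25 mm) and two small rail feet (to y = -25 mm). Origin at the middle of the underside, z up; about 55 g
- bin_relays: fixed blue open-fronted bin with two relays standing at its back (fixed stock). Outside 170 mm along its x, 150 mm along its y; walls and floor 3 mm; back and sides 50 mm high (sides lower in front), front wall 28 mm. Origin under its centre, at bench height; +x to its back, front to the robot within 0.15 rad. Floor from the front wall to 15 mm behind its centre is empty
- bin_glands: fixed blue open-fronted bin with two brass glands standing at its back (fixed stock). Outside 170 mm along its x, 150 mm along its y; walls and floor 3 mm; back and sides 50 mm high (sides lower in front), front wall 28 mm. Origin under its centre, at bench height; +x to its back, front to the robot within 0.15 rad. Floor from the front wall to 15 mm behind its centre is empty
- bin_terminals: fixed blue open-fronted bin with two terminal blocks lying flat at its back (fixed stock). Outside 170 mm along its x, 150 mm along its y; walls and floor 3 mm; back and sides 50 mm high (sides lower in front), front wall 28 mm. Origin under its centre, at bench height; +x to its back, front to the robot within 0.15 rad. Floor from the front wall to 15 mm behind its centre is empty
- spanner: loose steel spanner, 170 mm long along its x, lying on the bench at the left or right of the bins; a bystander; origin near the middle of its underside
- tape: loose black roll of insulating tape, 62 mm across, 19 mm tall, lying flat on the bench at the other side; a bystander; origin at the centre of its underside

How it is judged:
At the end, for the whole second after the job is handed in: Both relays are in the bin with the relays, both glands in the bin with the glands and the terminal block in the bin with the terminal blocks: each part's origin between the walls, its underside within 6 mm of the bin's floor, within 0.15 rad of upright (the terminal block: of flat), and at rest (x of relay_a in the frame of bin_relays between -0.082 and 0.082 m and y of relay_a in the frame of bin_relays between -0.072 and 0.072 m and z of relay_a in the frame of bin_relays between -0.002 and 0.009 m and angle between each of relay_a, relay_b, gland_a, gland_b, terminal's own z axis and vertical below 0.15 rad and linear speed of each of relay_a, relay_b, gland_a, gland_b, terminal below 0.02 m/s and angular speed of each of relay_a, relay_b, gland_a, gland_b, terminal below 0.2 rad/s and x of relay_b in the frame of bin_relays between -0.082 and 0.082 m and y of relay_b in the frame of bin_relays between -0.072 and 0.072 m and z of relay_b in the frame of bin_relays between -0.002 and 0.009 m and x of gland_a in the frame of bin_glands between -0.082 and 0.082 m and y of gland_a in the frame of bin_glands between -0.072 and 0.072 m and z of gland_a in the frame of bin_glands between -0.002 and 0.009 m and x of gland_b in the frame of bin_glands between -0.082 and 0.082 m and y of gland_b in the frame of bin_glands between -0.072 and 0.072 m and z of gland_b in the frame of bin_glands between -0.002 and 0.009 m and x of terminal in the frame of bin_terminals between -0.082 and 0.082 m and y of terminal in the frame of bin_terminals between -0.072 and 0.072 m and z of terminal in the frame of bin_terminals between -0.002 and 0.009 m); the robot touches nothing.
It fails at once if the spanner or the tape roll is pushed more than 25 mm from where it lay (distance of any of spanner, tape from where it was at the start of the episode above 0.025 m).
It fails at once if a part is dropped or flung: it moves faster than 0.7 m/s (a fall of about 25 mm) with no finger on it ((linear speed of relay_a above 0.7 m/s and contact force between the fingers and relay_a below 0.05 N) or (linear speed of relay_b above 0.7 m/s and contact force between the fingers and relay_b below 0.05 N) or (linear speed of gland_a above 0.7 m/s and contact force between the fingers and gland_a below 0.05 N) or (linear speed of gland_b above 0.7 m/s and contact force between the fingers and gland_b below 0.05 N) or (linear speed of terminal above 0.7 m/s and contact force between the fingers and terminal below 0.05 N)).
It also fails if it takes over 115 s, if anything falls off the work surface, if the arm or the gripper's body presses on something with over 40 N, if the wrist force passes 120 N, or if a joint passes its speed limit or range.

## Working session

There is one attempt and no reset: what is moved stays moved. The work goes in short steps, Python scripts to look and compute and a tool call to move; the robot and the scene stay as the last step left them, time stands still between calls to the robot, and variables do not carry over. Pictures are saved under pics/ and viewed, at most 14 in all, crops included, and the job is handed in when it is done.

Besides the shell and the picture viewer there is one more tool, called after "Request:" as name([rows], argument=value, ...), one row to a line, values as JSON. drive_tool: Moves the arm, as the interface text tells. Its arguments: {"type":"object","properties":{"series":{"type":"array","items":{"type":"array","items":{"type":"array","items":{"type":"number"}}}},"gripper":{"type":"number"},"squeeze":{"type":"number"}},"required":["series"]}

```bash
mkdir -p pics; python3 - <<'E'
from cell import ctrl
import cv2,numpy as np
s=ctrl.observe();print({k:np.round(v,3) for k,v in s.items()})
for n in ["scene","side","wrist"]:
    c=ctrl.read_camera(n);cv2.imwrite(f"pics/{n}0.png",c["frame"][:,:,::-1])
    print(n,{k:(np.round(v,4).tolist()) for k,v in c.items() if k!="frame"})
E
```

```text
{'time_s': np.float64(0.0), 'joints': array([ 1.283,  0.468, -0.012,  1.604,  0.006,  1.071, -0.056]), 'dq': array([ 0.001, -0.   , -0.   ,  0.001, -0.001,  0.001, -0.002]), 'tau': array([ 1.0000e-03, -5.2057e+01, -1.3000e-02, -2.4375e+01, -5.7000e-02,
        1.7000e-02,  0.0000e+00]), 'tool_pos': array([ 0.157, -0.63 ,  0.228]), 'tcp_rot': array([-3.116e+00, -3.830e-01,  1.000e-03]), 'contact_force': array([-0.168,  1.332,  0.118]), 'ft_torque': array([-0.005, -0.034, -0.039]), 'grasp_force': np.float64(0.0), 'width': np.float64(0.997)}
scene {'fovy': 56.0492, 'cx': 255.3773, 'cy': 189.417, 'dist_coeffs': [-0.0717, 0.0, 0.0, 0.0, 0.0], 'position': [0.902, 0.4985, 0.8314], 'rotation': [-0.921, -2.6261, 0.9219]}
side {'fovy': 42.3942, 'cx': 254.118, 'cy': 191.3846, 'dist_coeffs': [-0.0161, 0.0, 0.0, 0.0, 0.0], 'position': [0.3714, 0.8919, 1.1238], 'rotation': [-0.1794, 2.8927, -1.055]}
wrist {'fovy': 71.0856, 'cx': 258.7271, 'cy': 189.7176, 'dist_coeffs': [-0.0073, 0.0, 0.0, 0.0, 0.0], 'position': [0.2345, -0.6107, 0.3833], 'rotation': [2.2913, -1.7885, -0.2593]}
```

View pics/scene0.png

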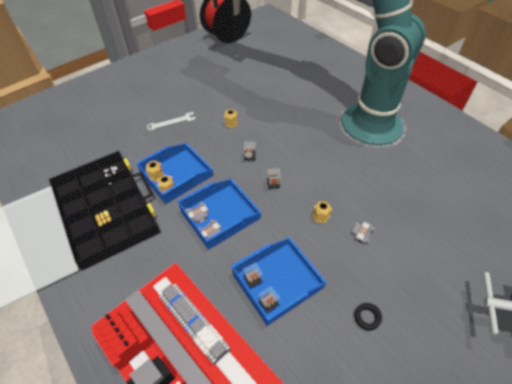

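View pics/side0.png

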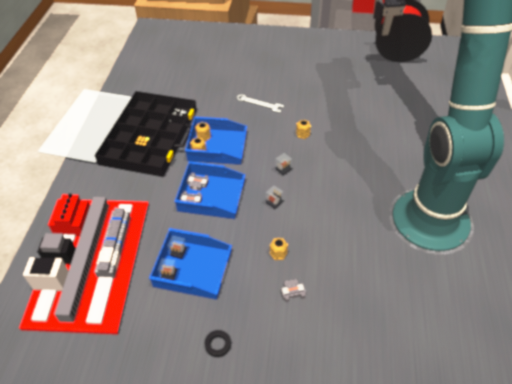

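The scene view shows gland (231,118), relays (250,152), (274,179), gland (322,211), terminal (364,232), and bins for glands (175,170), terminals (220,212) and relays (278,280). The side view shows the same parts at (303,129), (283,163), (274,197), (279,248) and (292,290).

```bash
cat > h.py <<'E'
import numpy as np,cv2
from scipy.spatial.transform import Rotation as R
from cell import ctrl
def rays(c,uv):
    f=192/np.tan(np.radians(c["fovy"])/2)
    K=np.array([[f,0,c["cx"]],[0,f,c["cy"]],[0,0,1]])
    p=cv2.undistortPoints(np.array(uv,float).reshape(-1,1,2),K,np.array(c["dist_coeffs"],float))[:,0]
    d=np.c_[p,np.ones(len(p))]@rot(c).as_matrix().T
    return np.array(c["position"]),d/np.linalg.norm(d,axis=1)[:,None]
def rot(c): return R.from_rotvec(c["rotation"])
def onplane(c,uv,z):
    o,d=rays(c,uv); return o+d*((z-o[2])/d[:,2])[:,None]
def tri(c1,uv1,c2,uv2):
    o1,d1=rays(c1,uv1);o2,d2=rays(c2,uv2);out=[]
    for a,b in zip(d1,d2):
        t=np.linalg.lstsq(np.c_[a,-b],o2-o1,rcond=None)[0]
        p,q=o1+a*t[0],o2+b*t[1]; out.append(np.r_[(p+q)/2,np.linalg.norm(p-q)])
    return np.array(out)
def proj(c,P):
    f=192/np.tan(np.radians(c["fovy"])/2)
    K=np.array([[f,0,c["cx"]],[0,f,c["cy"]],[0,0,1]])
    r=rot(c).inv(); t=-r.apply(c["position"])
    return cv2.projectPoints(np.array(P,float).reshape(-1,1,3),r.as_rotvec(),t,K,np.array(c["dist_coeffs"],float))[0][:,0]
E
python3 - <<'E'
from h import *
a=ctrl.read_camera("scene");b=ctrl.read_camera("side")
np.set_printoptions(precision=3,suppress=True)
print(tri(a,[(231,118),(250,152),(274,179),(322,211),(364,232),(368,317)],b,[(303,129),(283,163),(274,197),(279,248),(292,290),(218,343)]))
# bin rims: tri on bin corners
print(onplane(a,[(231,118),(250,152),(274,179),(322,211),(364,232),(368,317),(175,170),(220,212),(278,280),(172,120)],.02))
w=ctrl.read_camera("wrist");print(rot(w).as_matrix(), R.from_rotvec(ctrl.observe()["tcp_rot"]).as_matrix())
E
```

```text
[[ 0.382 -0.3    0.03   0.001]
 [ 0.433 -0.132  0.036  0.008]
 [ 0.446 -0.001  0.034  0.003]
 [ 0.415  0.165  0.029  0.002]
 [ 0.371  0.28   0.02   0.002]
 [ 0.532  0.436  0.012  0.003]]
[[ 0.376 -0.309  0.02 ]
 [ 0.426 -0.139  0.02 ]
 [ 0.439 -0.008  0.02 ]
 [ 0.41   0.163  0.02 ]
 [ 0.372  0.281  0.02 ]
 [ 0.537  0.438  0.02 ]
 [ 0.648 -0.223  0.02 ]
 [ 0.631 -0.01   0.02 ]
 [ 0.637  0.241  0.02 ]
 [ 0.539 -0.429  0.02 ]]
[[ 0.242 -0.931 -0.273]
 [-0.97  -0.233 -0.067]
 [-0.001  0.281 -0.96 ]] [[ 0.97   0.242 -0.   ]
 [ 0.242 -0.97   0.   ]
 [-0.    -0.001 -1.   ]]
```

View pics/wrist0.png

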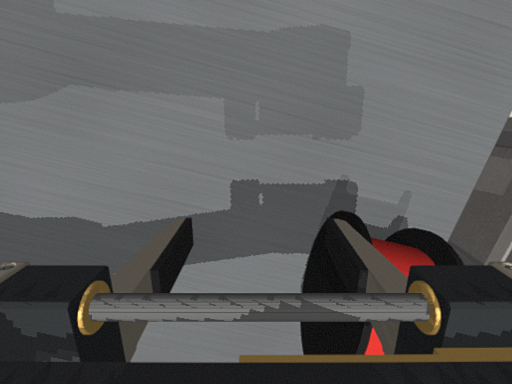

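The wrist view shows only bench and the fingers. Coarse positions are plausible, so I'll survey from above.

```bash
cat >> h.py <<'E'
def go(x,y,z,yaw=0.0):
    "print the shift (cm) and turn in present tool axes to reach a downward pose; yaw = world angle of tool x"
    s=ctrl.observe(); r=R.from_rotvec(s["tcp_rot"])
    T=R.from_matrix(np.array([[np.cos(yaw),np.sin(yaw),0],[np.sin(yaw),-np.cos(yaw),0],[0,0,-1]]).astype(float))
    d=r.inv().apply(np.array([x,y,z])-s["tool_pos"])*100
    print("go",np.round(d,2).tolist(),np.round((r.inv()*T).as_rotvec(),3).tolist(),"len",round(float(np.linalg.norm(d)),1))
def snap(n,name,crop=None,k=1):
    c=ctrl.read_camera(n); f=c["frame"][:,:,::-1]
    if crop: f=f[crop[1]:crop[3],crop[0]:crop[2]]
    cv2.imwrite(f"pics/{name}.png",cv2.resize(f,None,fx=k,fy=k,interpolation=cv2.INTER_CUBIC)); 
    import pickle; pickle.dump(c,open(f"pics/{name}.pkl","wb")); return c
E
python3 -c "
from h import *
go(.44,-.12,.32,0)"
```

```text
go [39.78, -42.69, -9.15] [-0.001, 0.0, 0.245] len 59.1
```

Request:
drive_tool([
  [[6,-3,-2,0,0,0.03],[11,-8,-4,0,0,0.06],[15,-13,-6,0,0,0.09],[19,-18,-8,0,0,0.12],[23,-22.5,-9,0,0,0.15],[27.5,-27,-9.1,0,0,0.18],[32,-31.5,-9.1,0,0,0.21],[36,-36,-9.1,0,0,0.245]],
], gripper=9.1, squeeze=15)

```text
time_s: 1.3
tool_pos: [0.4084, -0.2144, 0.3199]
tcp_rot: [3.141, -0.003, 0.002]
contact_force: [1.2, -0.7, -0.1]
width: 0.988
grasp_force: 0.0
```

Request:
drive_tool([
  [[3.0,-4,0,0,0,0],[5.4,-5.6,0,0,0,0],[5.4,-5.6,0,0,0,0]],
])

```text
time_s: 1.68
tool_pos: [0.4627, -0.1584, 0.3194]
tcp_rot: [-3.141, -0.006, -0.0]
contact_force: [-0.3, -1.2, 0.0]
width: 0.99
grasp_force: 0.0
```

```bash
python3 -c "
from h import *
s=ctrl.observe();print(s['tool_pos'],s['tcp_rot'])
snap('wrist','w1',None,1.5)
go(.44,.12,.32,0)"
```

```text
[ 0.46268121 -0.15841833  0.31937541] [-3.14096645e+00 -5.97627605e-03 -4.19022768e-04]
go [-2.13, -27.99, -0.07] [-0.0, 0.001, 0.001] len 28.1
```

View pics/w1.png

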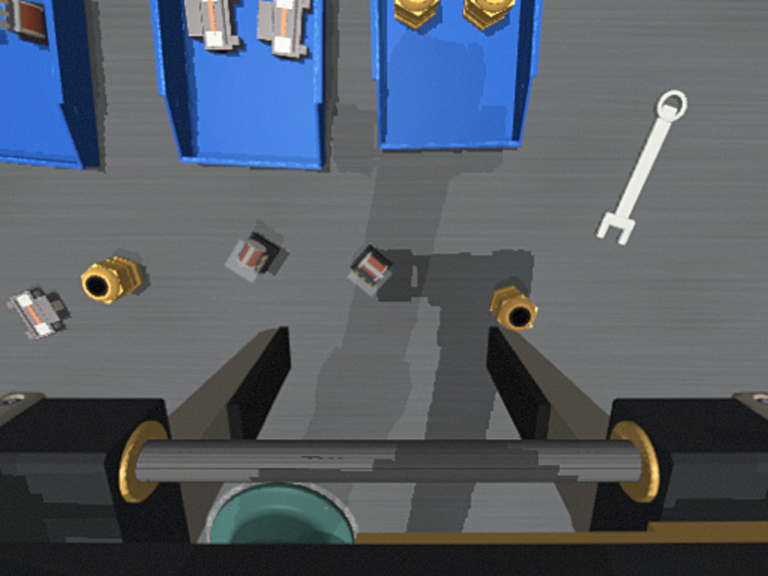

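This wrist view shows everything near the gripper (768-wide pixels): gland (515,308), relays (372,268) and (253,255), gland (112,280), terminal (37,312), spanner at the right, and the bin fronts near y=150–165. Next a second wrist position for parallax.

Request:
drive_tool([
  [[0,-5,0,0,0,0],[0,-11,0,0,0,0],[0,-17,0,0,0,0],[0,-23,0,0,0,0],[-1,-27,0,0,0,0],[-1,-28,0,0,0,0],[-1,-28,0,0,0,0]],
])

```text
time_s: 2.6
tool_pos: [0.4518, 0.1184, 0.3193]
tcp_rot: [3.141, -0.003, -0.0]
contact_force: [0.4, 0.6, -0.3]
width: 0.992
grasp_force: 0.0
```

```bash
python3 -c "
from h import *
snap('wrist','w2',None,1.5)"
```

```text
(no output)
```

View pics/w2.png

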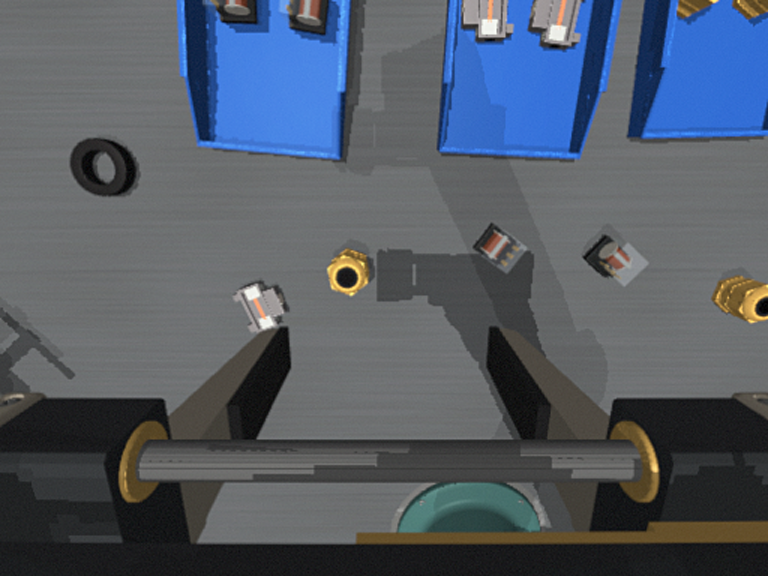

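The second view shows tape (103,167), terminal (262,305), gland (348,272), relays (498,247) and (612,258), gland (750,300), and bin fronts at y≈146–158. I'll zoom in on the parts from both views to measure them.

```bash
cat > mont.py <<'E'
from h import *
import pickle
P=[("gland_r",(515,308),(750,300)),("relay_r",(372,268),(614,258)),("relay_l",(253,255),(498,247)),("gland_l",(112,280),(348,272)),("term",(37,312),(262,305))]
rows=[]
for i,n in enumerate(["w1","w2"]):
    c=pickle.load(open(f"pics/{n}.pkl","rb")); r=[]
    for p in P:
        u=int(min(max(p[1+i][0]/1.5,20),492)); v=int(p[1+i][1]/1.5)
        f=c["frame"][v-20:v+20,u-20:u+20,::-1]
        f=cv2.resize(f,None,fx=4,fy=4,interpolation=cv2.INTER_CUBIC)
        cv2.putText(f,f"{u-20},{v-20}",(2,12),0,.4,(0,255,255)); r.append(f)
    rows.append(np.hstack(r))
cv2.imwrite("pics/m.png",np.vstack(rows))
E
python3 mont.py; python3 - <<'E'
from h import *
import pickle
np.set_printoptions(precision=3,suppress=True)
a,b=[pickle.load(open(f"pics/{n}.pkl","rb")) for n in("w1","w2")]
s=lambda l:[(x/1.5,y/1.5) for x,y in l]
print("tri tops",tri(a,s([(97,286),(520,316)]),b,s([(348,275),(765,304)])))
print("relaybin",onplane(b,s([(198,146),(341,158)]),.028))
print("term a",onplane(a,s([(181,160),(323,167)]),.028),"b",onplane(b,s([(440,153),(580,158)]),.028))
print("gland",onplane(a,s([(380,149),(522,149)]),.028))
print("tri term corners",tri(a,s([(181,160),(323,167)]),b,s([(440,153),(580,158)])))
print("joints",ctrl.observe()["joints"])
E
```

```text
tri tops [[ 0.417  0.162  0.051  0.003]
 [ 0.381 -0.307  0.047  0.002]]
relaybin [[0.552 0.319 0.028]
 [0.54  0.168 0.028]]
term a [[ 0.548  0.063  0.028]
 [ 0.541 -0.088  0.028]] b [[ 0.545  0.064  0.028]
 [ 0.54  -0.085  0.028]]
gland [[ 0.56  -0.149  0.028]
 [ 0.561 -0.298  0.028]]
tri term corners [[ 0.547  0.064  0.026  0.003]
 [ 0.541 -0.087  0.023  0.001]]
joints [ 0.246  0.112 -0.61   1.889  0.071  1.162 -1.964]
```

View pics/m.png

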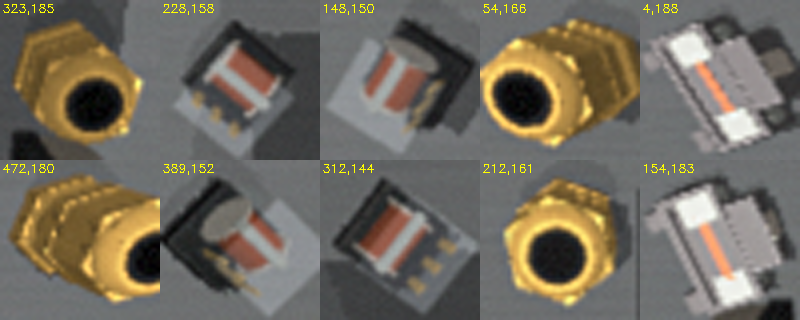

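Relays sit about 40° off the bench axes. I'll fit the gland silhouettes (colour mask, both views) and measure relay and terminal corners.

```bash
cat > fit.py <<'E'
from h import *
import pickle
from scipy.spatial import ConvexHull
np.set_printoptions(precision=3,suppress=True)
cs=[pickle.load(open(f"pics/{n}.pkl","rb")) for n in("w1","w2")]
def brass(c):
    h=cv2.cvtColor(c["frame"],cv2.COLOR_RGB2HSV)
    return cv2.inRange(h,(12,90,60),(35,255,255))
def model(x,y,yaw):
    a=yaw+np.radians(np.arange(6)*60); p=[]
    for z in (0,.042): p+= [(x+.0235*np.cos(t),y+.0235*np.sin(t),z) for t in a]
    p+=[(x+.014*np.cos(t),y+.014*np.sin(t),.05) for t in np.arange(0,6.28,.3)]
    return p
def cost(v,views,ms,x0):
    tot=0
    for c,m in zip(views,ms):
        u=proj(c,model(*v)); h=cv2.convexHull(u.astype(np.float32))[:,0]
        q=np.zeros(m.shape,np.uint8); cv2.fillPoly(q,[np.int32(np.round((h*4-0*1)*16))],255,shift=4) if 0 else None
        S=4; o=np.floor(proj(c,[x0])[0]-28); win=np.zeros((56*S,56*S),np.uint8)
        cv2.fillPoly(win,[np.int32(np.round((h-o+.5)*S*16))],1,shift=4)
        big=cv2.resize(m,(56*S,56*S),interpolation=cv2.INTER_LINEAR) if m.shape==(56,56) else None
        b=big>127; w=win>0; tot+=1-(b&w).sum()/(b|w).sum()
    return tot
def fitg(x0,views):
    ms=[]
    for c in views:
        o=np.floor(proj(c,[x0])[0]-28).astype(int); m=np.zeros((56,56),np.uint8); B=brass(c)
        B=cv2.morphologyEx(B,cv2.MORPH_CLOSE,np.ones((9,9),np.uint8))
        s=B[max(o[1],0):o[1]+56,max(o[0],0):o[0]+56]; m[max(-o[1],0):max(-o[1],0)+s.shape[0],max(-o[0],0):max(-o[0],0)+s.shape[1]]=s; ms.append(m)
    from scipy.optimize import minimize
    r=[]
    for y0 in np.radians(np.arange(0,60,10)):
        k=minimize(cost,[x0[0],x0[1],y0],args=(views,ms,x0),method="Nelder-Mead",options=dict(initial_simplex=[[x0[0],x0[1],y0],[x0[0]+.008,x0[1],y0],[x0[0],x0[1]+.008,y0],[x0[0],x0[1],y0+.2]]))
        r.append((k.fun,*k.x[:2],np.degrees(k.x[2])%60))
    return sorted(r)[:3]
if __name__=="__main__":
    print("gland_l",np.array(fitg((.417,.162,.025),cs)))
    print("gland_r",np.array(fitg((.381,-.307,.025),cs[:1])))
    f=lambda k,col,row,o,l:[(o[0]+(x-160*col)/4,o[1]+(y-160*row)/4) for x,y in l]
    def show(n,c,uv,z):
        p=onplane(c,uv,z)[:,:2]; d=np.diff(p,axis=0); print(n,p.tolist() and p,"len",np.linalg.norm(d,axis=1),"ang",np.degrees(np.arctan2(d[:,1],d[:,0])))
    show("rr w1 top",cs[0],f(0,1,0,(228,158),[(175,103),(240,155),(293,105)]),.054)
    show("rr w2 top",cs[1],f(1,1,1,(389,152),[(275,195),(320,252),(268,308)]),.054)
    show("rl w1 top",cs[0],f(0,2,0,(148,150),[(368,40),(327,108),(382,152)]),.054)
    show("rl w2 top",cs[1],f(1,2,1,(312,144),[(480,240),(437,315)]),.054)
    show("rl w2 base",cs[1],f(1,2,1,(312,144),[(333,243),(383,178)]),.008)
    show("rr w1 base",cs[0],f(0,1,0,(228,158),[(228,22),(295,65)]),.008)
    show("t w1 clamps",cs[0],f(0,4,0,(4,188),[(690,50),(742,125)]),.016)
    show("t w2 clamps",cs[1],f(1,4,1,(154,183),[(698,208),(740,290)]),.016)
    show("t w2 feet,head",cs[1],f(1,4,1,(154,183),[(646,212),(702,313),(788,262),(740,178)]),.014)
E
python3 fit.py
```

```text
gland_l [[0.322 0.415 0.165 9.571]
 [0.322 0.415 0.165 9.459]
 [0.322 0.416 0.165 9.698]]
gland_r [[ 0.153  0.381 -0.305 49.053]
 [ 0.153  0.381 -0.305 49.055]
 [ 0.153  0.381 -0.305 48.996]]
rr w1 top [[ 0.429 -0.114]
 [ 0.407 -0.14 ]
 [ 0.428 -0.162]] len [0.034 0.03 ] ang [-130.056  -45.347]
rr w2 top [[ 0.455 -0.134]
 [ 0.432 -0.156]
 [ 0.409 -0.138]] len [0.032 0.029] ang [-136.464  143.724]
rl w1 top [[ 0.467 -0.001]
 [ 0.439  0.018]
 [ 0.421 -0.003]] len [0.034 0.027] ang [ 145.163 -131.906]
rl w2 top [[ 0.45  -0.029]
 [ 0.419 -0.015]] len [0.034] ang [154.796]
rl w2 base [[ 0.44   0.019]
 [ 0.469 -0.001]] len [0.035] ang [-35.061]
rr w1 base [[ 0.453 -0.134]
 [ 0.434 -0.163]] len [0.035] ang [-123.041]
t w1 clamps [[0.385 0.281]
 [0.349 0.266]] len [0.04] ang [-157.474]
t w2 clamps [[0.387 0.28 ]
 [0.348 0.265]] len [0.042] ang [-158.551]
t w2 feet,head [[0.385 0.305]
 [0.336 0.284]
 [0.361 0.242]
 [0.4   0.261]] len [0.053 0.049 0.044] ang [-157.26   -58.972   24.93 ]
```

The measurements hold up: bin fronts 150 mm wide, gland tops at about 50 mm, and terminal and relay sizes match the text. I'll go to the left gland first, hover, and refine its position from close up.

```bash
python3 -c "
from h import *
go(.415,.165,.17,np.radians(70))"
```

```text
go [-3.72, -4.73, 14.92] [0.001, 0.001, -1.225] len 16.1
```

Request:
drive_tool([
  [[-0.5,-0.6,2,0,0,-0.18],[-1,-1.2,4,0,0,-0.36],[-1.5,-1.8,6,0,0,-0.53],[-2,-2.4,8,0,0,-0.7],[-2.6,-3.2,10,0,0,-0.88],[-3.2,-4,12,0,0,-1.05],[-3.7,-4.7,14.9,0,0,-1.22],[-3.7,-4.7,14.9,0,0,-1.22]],
])

```text
time_s: 3.65
tool_pos: [0.4137, 0.1648, 0.1688]
tcp_rot: [-2.577, -1.794, 0.007]
contact_force: [0.9, 0.2, 0.7]
width: 0.996
grasp_force: 0.0
```

```bash
cat > close.py <<'E'
from h import *
import sys,fit
np.set_printoptions(precision=4,suppress=True)
# fit a gland from a close wrist view; window scaled
def fitclose(x0,c,show=None):
    m=cv2.morphologyEx(fit.brass(c),cv2.MORPH_CLOSE,np.ones((25,25),np.uint8))
    n,l,st,ce=cv2.connectedComponentsWithStats(m); k=1+np.argmax(st[1:,4]); m=(l==k)
    def sil(v):
        q=np.zeros(m.shape,np.uint8); cv2.fillPoly(q,[np.int32(np.round(cv2.convexHull(proj(c,fit.model(*v)).astype(np.float32))[:,0]*16))],1,shift=4); return q>0
    cost=lambda v:1-(sil(v)&m).sum()/(sil(v)|m).sum()
    from scipy.optimize import minimize
    r=[]
    for a in np.radians(np.arange(0,60,10)):
        s=np.array([[0,0,0],[.006,0,0],[0,.006,0],[0,0,.2]])+[x0[0],x0[1],a]
        o=minimize(cost,s[0],method="Nelder-Mead",options=dict(initial_simplex=s)); r.append((o.fun,*o.x[:2],np.degrees(o.x[2])%60))
    r=sorted(r); 
    if show:
        f=c["frame"][:,:,::-1].copy(); h=cv2.convexHull(proj(c,fit.model(*r[0][1:3],np.radians(r[0][3]))).astype(np.float32))
        cv2.polylines(f,[np.int32(h)],True,(0,0,255)); cv2.imwrite(show,f)
    return np.array(r[:2]),st[k]
if __name__=="__main__":
    c=snap("wrist",sys.argv[3]); s=ctrl.observe(); print(s["tool_pos"],s["tcp_rot"])
    print(fitclose([float(sys.argv[1]),float(sys.argv[2])],c,f"pics/{sys.argv[3]}.png"))
E
python3 close.py .415 .165 g1
```

```text
[0.4148 0.1652 0.17  ] [-2.5797 -1.7921  0.0032]
(array([[ 1.   ,  0.415,  0.165,  0.   ],
       [ 1.   ,  0.415,  0.165, 10.   ]]), array([ 237,  281,  275,   82, 4034], dtype=int32))
```

View pics/g1.png

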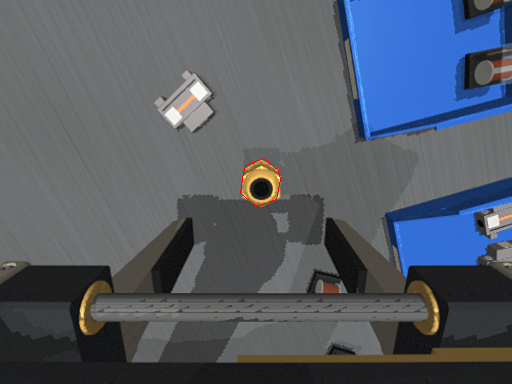

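The close view shows the gland centred between the fingers at (260,185), flats facing them, and the terminal at (187,102). The fit picked the gripper's gold ring instead of the gland; I'll fix which blob it uses.

```bash
sed -i 's/k=1+np.argmax(st\[1:,4\])/k=l[tuple(np.int32(proj(c,[(x0[0],x0[1],.045)])[0])[::-1])]/' close.py; python3 - <<'E'
from close import *
import pickle
print(fitclose([.415,.165],pickle.load(open("pics/g1.pkl","rb"))))
E
python3 -c "
from h import *
go(.415,.165,.028,np.radians(70))"
```

```text
(array([[0.0192, 0.4153, 0.1645, 8.0629],
       [0.0192, 0.4154, 0.1646, 7.9983]]), array([ 242,  159,   39,   48, 1440], dtype=int32))
go [0.01, 0.04, 14.2] [-0.002, 0.001, -0.007] len 14.2
```

Request:
drive_tool([
  [[0,0,4.5,0,0,0.03],[0,0,9,0,0,0.03],[0,0,12.5,0,0,0.03],[0,0,14.2,0,0,0.03],[0,0,14.2,0,0,0.03]],
], gripper=6.5)

```text
time_s: 4.32
tool_pos: [0.4152, 0.1664, 0.0285]
tcp_rot: [2.603, 1.758, -0.001]
contact_force: [0.2, 0.1, -0.2]
width: 0.708
grasp_force: 0.0
```

Request:
drive_tool([
  [[0,0,0,0,0,0],[0,0,0,0,0,0],[0,0,0,0,0,0],[0,0,0,0,0,0]],
], gripper=3.5, squeeze=20)

```text
time_s: 4.82
tool_pos: [0.4155, 0.1669, 0.0293]
tcp_rot: [2.601, 1.759, 0.002]
contact_force: [-1.6, -1.4, 7.3]
width: 0.445
grasp_force: 20.0
```

```bash
python3 -c "
from h import *
go(.6145,-.1885,.115,np.radians(90))"
```

```text
go [-25.57, 31.71, -8.53] [0.002, -0.0, -0.381] len 41.6
```

Request:
drive_tool([
  [[0,0,-3,0,0,0],[0,0,-7,0,0,0],[-1.3,1.6,-8.6,0,0,-0.05],[-4.5,5.6,-8.6,0,0,-0.12],[-8,10,-8.6,0,0,-0.2],[-11.5,14.3,-8.6,0,0,-0.27],[-15,18.6,-8.6,0,0,-0.33],[-18.5,23,-8.6,0,0,-0.38]],
])

```text
time_s: 5.82
tool_pos: [0.5597, -0.0922, 0.1145]
tcp_rot: [-2.221, -2.222, 0.0]
contact_force: [0.2, 1.1, -0.7]
width: 0.443
grasp_force: 20.0
```

```bash
python3 -c "
from h import *
print(ctrl.observe()['grasp_force'],ctrl.observe()['width'],ctrl.observe()['joints'])
go(.6145,-.1885,.115,np.radians(90))"
```

```text
19.964312654774403 0.4433535015666982 [ 0.64013128  0.59393647 -0.70331086  1.8619795   0.49435542  0.86756803
 -0.30748121]
go [-9.63, 5.47, -0.05] [-0.0, -0.0, 0.0] len 11.1
```

Request:
drive_tool([
  [[-4.5,2.6,0,0,0,0],[-8.5,4.8,0,0,0,0],[-9.6,5.5,0,0,0,0],[-9.6,5.5,2.5,0,0,0],[-9.6,5.5,5,0,0,0],[-9.6,5.5,6.8,0,0,0],[-9.6,5.5,7.6,0,0,0],[-9.6,5.5,7.9,0,0,0]],
])

```text
time_s: 6.82
tool_pos: [0.6144, -0.1861, 0.0353]
tcp_rot: [-2.222, -2.221, -0.0]
contact_force: [0.2, -0.7, -1.6]
width: 0.443
grasp_force: 20.0
```

Request:
drive_tool([
  [[0,0,0.2,0,0,0],[0,0,0.3,0,0,0],[0,0,0.3,0,0,0]],
])

```text
time_s: 7.2
tool_pos: [0.6145, -0.1866, 0.0328]
tcp_rot: [2.222, 2.22, 0.0]
contact_force: [-0.7, 0.2, -1.2]
width: 0.439
grasp_force: 20.0
```

Request:
drive_tool([
  [[0,0,0.08,0,0,0],[0,0,0.08,0,0,0]],
])

```text
time_s: 7.45
tool_pos: [0.6145, -0.1866, 0.0325]
tcp_rot: [2.222, 2.22, -0.0]
contact_force: [-2.1, 0.1, 5.0]
width: 0.443
grasp_force: 20.0
```

Request:
drive_tool([
  [[0,0,0,0,0,0],[0,0,0,0,0,0],[0,0,0,0,0,0]],
], gripper=4.9)

```text
time_s: 7.82
tool_pos: [0.6142, -0.1864, 0.0314]
tcp_rot: [-2.222, -2.22, 0.0]
contact_force: [-0.2, 0.2, 0.6]
width: 0.527
grasp_force: 0.0
```

```bash
python3 -c "
from h import *
go(.431,-.137,.17,np.radians(50));go(.431,-.137,.17,np.radians(140));go(.381,-.305,.17,np.radians(109))"
```

```text
go [4.93, -18.33, -13.86] [-0.0, -0.0, 0.697] len 23.5
go [4.93, -18.33, -13.86] [-0.0, -0.0, -0.874] len 23.5
go [-11.88, -23.31, -13.86] [-0.0, -0.0, -0.333] len 29.6
```

Gland set on the floor and released. Next, the right gland: straight up, then across.

Request:
drive_tool([
  [[0,0,-2,0,0,0],[0,0,-6,0,0,0],[0,-1,-10,0,0,0],[-2.5,-5.5,-12,0,0,-0.08],[-5,-10.5,-13.8,0,0,-0.16],[-7.6,-15.5,-13.8,0,0,-0.24],[-10.2,-20,-13.8,0,0,-0.3],[-11.9,-23.3,-13.8,0,0,-0.33]],
])

```text
time_s: 8.82
tool_pos: [0.3792, -0.3067, 0.1708]
tcp_rot: [1.828, 2.554, -0.003]
contact_force: [0.3, -0.9, 0.5]
width: 0.536
grasp_force: 0.0
```

Request:
drive_tool([
  [[0,0,0,0,0,0]],
], gripper=7)

```text
time_s: 8.95
tool_pos: [0.3788, -0.3073, 0.1705]
tcp_rot: [1.834, 2.55, -0.004]
contact_force: [0.4, -0.5, 0.3]
width: 0.619
grasp_force: 0.0
```

```bash
python3 close.py .381 -.305 g2; python3 -c "
from h import *
go(.381,-.305,.028,np.radians(109))"
```

```text
[ 0.3807 -0.3062  0.1707] [ 1.8304  2.5513 -0.0017]
(array([[ 0.0195,  0.3808, -0.3056, 48.2808],
       [ 0.0251,  0.381 , -0.3056, 47.9228]]), array([ 242,  159,   39,   48, 1419], dtype=int32))
go [0.13, 0.06, 14.27] [0.0, 0.002, -0.005] len 14.3
```

Request:
drive_tool([
  [[0,0,4.5,0,0,0],[0,0,9,0,0,0],[0,0,12.5,0,0,0],[0,0,14.2,0,0,0],[0,0,14.2,0,0,0]],
], gripper=6.5)

```text
time_s: 9.62
tool_pos: [0.382, -0.3043, 0.0274]
tcp_rot: [-1.825, -2.556, -0.001]
contact_force: [-0.2, -0.1, 1.3]
width: 0.71
grasp_force: 0.0
```

Request:
drive_tool([
  [[0,0,0,0,0,0],[0,0,0,0,0,0],[0,0,0,0,0,0],[0,0,0,0,0,0]],
], gripper=3.5, squeeze=20)

```text
time_s: 10.12
tool_pos: [0.3815, -0.3058, 0.0286]
tcp_rot: [1.827, 2.554, -0.001]
contact_force: [-1.7, 0.1, 6.8]
width: 0.444
grasp_force: 20.0
```

```bash
python3 -c "
from h import *
go(.6145,-.2595,.115,np.radians(90))"
```

```text
go [-3.14, 23.55, -8.63] [0.001, 0.002, 0.328] len 25.3
```

Request:
drive_tool([
  [[0,0,-3,0,0,0],[0,0,-7,0,0,0],[-0.4,3,-8.6,0,0,0.05],[-1,7.5,-8.6,0,0,0.12],[-1.7,12.5,-8.6,0,0,0.2],[-2.4,17.5,-8.6,0,0,0.27],[-3,22,-8.6,0,0,0.33],[-3.1,23.5,-8.6,0,0,0.33]],
])

```text
time_s: 11.12
tool_pos: [0.6157, -0.2568, 0.1134]
tcp_rot: [-2.22, -2.223, -0.002]
contact_force: [0.4, 1.1, -1.5]
width: 0.445
grasp_force: 20.0
```

Request:
drive_tool([
  [[0,0,0,0,0,0],[0,0,2.5,0,0,0],[0,0,5,0,0,0],[0,0,6.8,0,0,0],[0,0,7.6,0,0,0],[0,0,7.9,0,0,0],[0,0,8.2,0,0,0],[0,0,8.2,0,0,0]],
])

```text
time_s: 12.12
tool_pos: [0.6138, -0.2587, 0.032]
tcp_rot: [2.222, 2.22, 0.0]
contact_force: [0.8, -0.6, -2.0]
width: 0.441
grasp_force: 20.0
```

Request:
drive_tool([
  [[0,0,0.08,0,0,0],[0,0,0.08,0,0,0]],
])

```text
time_s: 12.38
tool_pos: [0.614, -0.2587, 0.0317]
tcp_rot: [2.222, 2.22, 0.0]
contact_force: [-1.0, 1.0, 3.9]
width: 0.443
grasp_force: 20.0
```

Request:
drive_tool([
  [[0,0,0,0,0,0],[0,0,0,0,0,0],[0,0,0,0,0,0],[0,0,-1,0,0,0],[0,0,-4,0,0,0],[0,0,-8,0,0,0],[0,0,-10,0,0,0]],
], gripper=4.9)

```text
time_s: 13.25
tool_pos: [0.6147, -0.2588, 0.1337]
tcp_rot: [2.22, 2.218, 0.002]
contact_force: [-0.2, -0.8, 0.3]
width: 0.534
grasp_force: 0.0
```

```bash
python3 -c "
from h import *
print(ctrl.observe()['joints'])
go(.431,-.137,.17,np.radians(50));go(.431,-.137,.17,np.radians(140))"
```

```text
[ 0.79657158  0.70374125 -0.66263796  1.60070402  0.49128507  1.0057603
 -0.01867685]
go [12.16, -18.37, -3.71] [0.004, 0.0, 0.697] len 22.3
go [12.16, -18.37, -3.71] [0.003, 0.003, -0.874] len 22.3
```

Request:
drive_tool([
  [[1,-1.5,-3.7,0,0,0.1],[3.5,-5.3,-3.7,0,0,0.24],[6.3,-9.5,-3.7,0,0,0.4],[9,-13.6,-3.7,0,0,0.55],[11,-17,-3.7,0,0,0.7],[12.2,-18.4,-3.7,0,0,0.7],[12.2,-18.4,-3.7,0,0,0.7]],
], gripper=7)

```text
time_s: 14.12
tool_pos: [0.4299, -0.1362, 0.1682]
tcp_rot: [2.846, 1.328, 0.001]
contact_force: [0.6, -0.7, 0.2]
width: 0.758
grasp_force: 0.0
```

```bash
python3 -c "
from h import *
c=snap('wrist','r1',(160,100,360,250),4)
go(.431,-.137,.025,np.radians(50))
cy,sy=np.cos(np.radians(50)),np.sin(np.radians(50))
for z in (.007,.054):
  P=[(.431+.018*(a*cy-b*sy),-.137+.018*(a*sy+b*cy),z) for a,b in((1,1),(-1,1),(-1,-1),(1,-1))]
  print(z,((proj(c,P)-[160,100])*4).round().tolist())"
```

```text
go [-0.01, -0.0, 14.32] [0.002, -0.001, -0.001] len 14.3
0.007 [[340.0, 259.0], [341.0, 374.0], [458.0, 374.0], [460.0, 259.0]]
0.054 [[331.0, 294.0], [333.0, 426.0], [468.0, 426.0], [471.0, 294.0]]
```

View pics/r1.png

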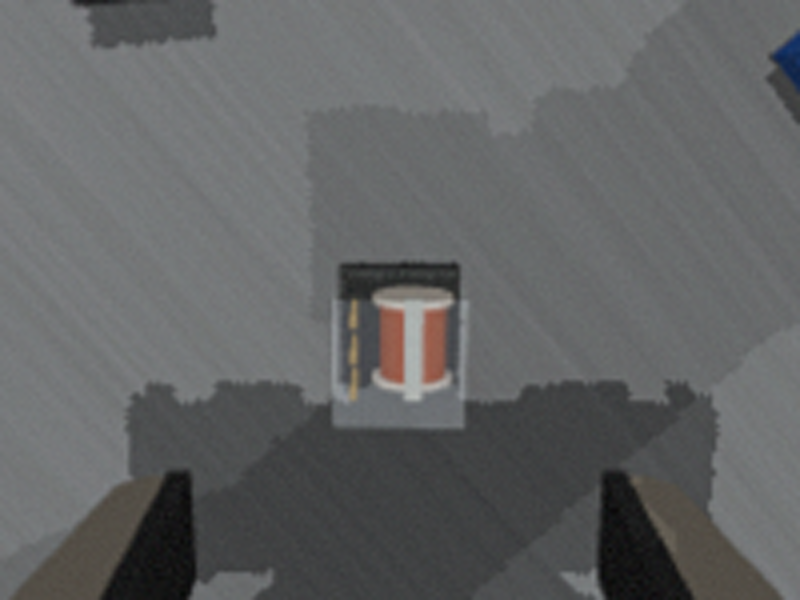

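The relay shows square to the fingers: base at (340–460, 265) and cover bottom edge at (332–465, 430), within about 1–2 mm of the prediction. Grasping it.

Request:
drive_tool([
  [[0,0,4.5,0,0,0],[0,0,9,0,0,0],[0,0,12.5,0,0,0],[0,0,14.3,0,0,0],[0,0,14.3,0,0,0]],
], gripper=6)

```text
time_s: 14.8
tool_pos: [0.43, -0.1365, 0.0232]
tcp_rot: [-2.847, -1.323, 0.002]
contact_force: [0.4, 0.3, -0.1]
width: 0.651
grasp_force: 0.0
```

Request:
drive_tool([
  [[0,0,0,0,0,0],[0,0,0,0,0,0],[0,0,0,0,0,0],[0,0,0,0,0,0]],
], gripper=3, squeeze=15)

```text
time_s: 15.3
tool_pos: [0.4304, -0.1369, 0.0255]
tcp_rot: [2.848, 1.323, 0.002]
contact_force: [0.2, -0.8, 4.1]
width: 0.387
grasp_force: 15.0
```

```bash
python3 -c "
from h import *
go(.597,.204,.115,np.radians(85.5))"
```

```text
go [36.8, -9.25, -8.95] [0.002, 0.0, -0.623] len 39.0
```

Request:
drive_tool([
  [[0,0,-3,0,0,0],[0,0,-7,0,0,0],[2.5,-0.6,-9,0,0,-0.05],[7,-1.8,-9,0,0,-0.15],[12,-3,-9,0,0,-0.27],[17,-4.3,-9,0,0,-0.4],[22,-5.5,-9,0,0,-0.5],[27,-6.8,-9,0,0,-0.62]],
])

```text
time_s: 16.3
tool_pos: [0.5523, 0.1148, 0.1147]
tcp_rot: [2.306, 2.133, -0.001]
contact_force: [-0.2, -0.0, 0.1]
width: 0.382
grasp_force: 15.0
```

```bash
python3 -c "
from h import *
go(.597,.204,.115,np.radians(85.5))"
```

```text
go [9.24, 3.77, -0.04] [-0.0, 0.001, 0.001] len 10.0
```

Request:
drive_tool([
  [[4.5,1.8,0,0,0,0],[8.5,3.5,0,0,0,0],[9.2,3.8,0,0,0,0],[9.2,3.8,2.5,0,0,0],[9.2,3.8,5,0,0,0],[9.2,3.8,7,0,0,0],[9.2,3.8,8.2,0,0,0],[9.2,3.8,8.5,0,0,0]],
])

```text
time_s: 17.3
tool_pos: [0.5969, 0.2019, 0.0292]
tcp_rot: [-2.31, -2.129, 0.002]
contact_force: [-0.2, -0.9, -0.7]
width: 0.384
grasp_force: 15.0
```

Request:
drive_tool([
  [[0,0,0.15,0,0,0],[0,0,0.15,0,0,0]],
])

```text
time_s: 17.55
tool_pos: [0.5976, 0.2026, 0.0289]
tcp_rot: [2.309, 2.129, 0.001]
contact_force: [0.7, 0.2, -1.0]
width: 0.387
grasp_force: 15.0
```

Request:
drive_tool([
  [[0,0,0.08,0,0,0],[0,0,0.08,0,0,0]],
])

```text
time_s: 17.8
tool_pos: [0.5977, 0.2026, 0.0286]
tcp_rot: [2.309, 2.129, 0.002]
contact_force: [-2.0, -0.9, 6.0]
width: 0.386
grasp_force: 15.0
```

Request:
drive_tool([
  [[0,0,0,0,0,0],[0,0,0,0,0,0],[0,0,0,0,0,0],[0,0,-1,0,0,0],[0,0,-4,0,0,0],[0,0,-8,0,0,0],[0,0,-12,0,0,0]],
], gripper=4.5)

```text
time_s: 18.68
tool_pos: [0.5971, 0.2025, 0.1492]
tcp_rot: [-2.309, -2.13, -0.0]
contact_force: [0.6, 0.1, 0.3]
width: 0.492
grasp_force: 0.0
```

```bash
python3 -c "
from h import *
go(.444,-.005,.17,np.radians(58))"
```

```text
go [-21.91, -13.59, -2.08] [0.0, -0.0, 0.478] len 25.9
```

Request:
drive_tool([
  [[-2.5,-1.5,-2,0,0,0.06],[-6.5,-4,-2,0,0,0.15],[-10.8,-6.7,-2,0,0,0.25],[-15,-9.3,-2,0,0,0.35],[-19,-11.8,-2,0,0,0.45],[-21.9,-13.6,-2,0,0,0.48],[-21.9,-13.6,-2,0,0,0.48],[-21.9,-13.6,-2,0,0,0.48]],
], gripper=7)

```text
time_s: 19.68
tool_pos: [0.4447, -0.0043, 0.1682]
tcp_rot: [2.748, 1.52, 0.002]
contact_force: [0.4, -0.1, -0.0]
width: 0.765
grasp_force: 0.0
```

```bash
python3 -c "
from h import *
c=snap('wrist','r2',(160,100,360,250),4)
go(.444,-.005,.025,np.radians(58))
cy,sy=np.cos(np.radians(58)),np.sin(np.radians(58))
for z in (.007,.054):
  P=[(.444+.018*(a*cy-b*sy),-.005+.018*(a*sy+b*cy),z) for a,b in((1,1),(-1,1),(-1,-1),(1,-1))]
  print(z,((proj(c,P)-[160,100])*4).round().tolist())"
```

```text
go [-0.14, -0.02, 14.3] [0.001, -0.001, -0.001] len 14.3
0.007 [[334.0, 263.0], [336.0, 378.0], [453.0, 378.0], [455.0, 263.0]]
0.054 [[325.0, 299.0], [327.0, 431.0], [462.0, 430.0], [465.0, 299.0]]
```

View pics/r2.png

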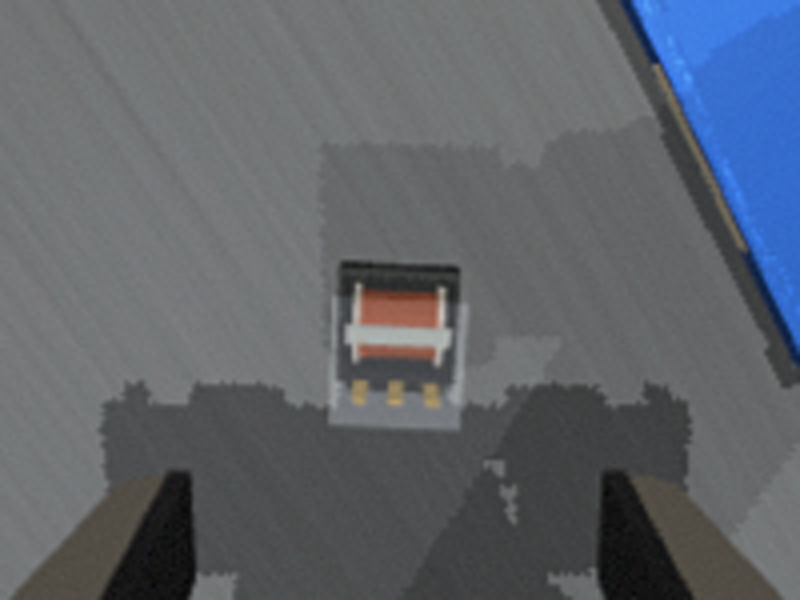

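The relay base spans (342–459, 263) with a tilt of about 1.5°, so it is centred and square enough. Grasping it.

Request:
drive_tool([
  [[0,0.1,4.5,0,0,0.02],[0,0.1,9,0,0,0.02],[0,0.1,12.5,0,0,0.02],[0,0.1,14.3,0,0,0.02],[0,0.1,14.3,0,0,0.02]],
], gripper=6)

```text
time_s: 20.35
tool_pos: [0.4444, -0.0039, 0.0233]
tcp_rot: [-2.761, -1.494, 0.003]
contact_force: [0.4, 0.5, 0.1]
width: 0.653
grasp_force: 0.0
```

Request:
drive_tool([
  [[0,0,0,0,0,0],[0,0,0,0,0,0],[0,0,0,0,0,0],[0,0,0,0,0,0]],
], gripper=3, squeeze=15)

```text
time_s: 20.85
tool_pos: [0.4454, -0.0055, 0.0252]
tcp_rot: [2.764, 1.491, 0.002]
contact_force: [-0.7, 0.1, 6.9]
width: 0.388
grasp_force: 15.0
```

```bash
python3 -c "
from h import *
go(.603,.274,.115,np.radians(85.5))"
```

```text
go [32.02, -2.17, -8.96] [0.002, -0.0, -0.503] len 33.3
```

Request:
drive_tool([
  [[0,0,-3,0,0,0],[0,0,-7,0,0,0],[2.5,-0.2,-9,0,0,-0.05],[7,-0.5,-9,0,0,-0.15],[12,-0.8,-9,0,0,-0.27],[17,-1.2,-9,0,0,-0.4],[22,-1.5,-9,0,0,-0.5],[26,-1.8,-9,0,0,-0.5]],
])

```text
time_s: 21.85
tool_pos: [0.5729, 0.2232, 0.1141]
tcp_rot: [-2.308, -2.13, 0.0]
contact_force: [0.3, 0.3, -0.4]
width: 0.386
grasp_force: 15.0
```

```bash
python3 -c "
from h import *
go(.603,.274,.115,np.radians(85.5))"
```

```text
go [5.3, 2.59, -0.09] [-0.001, -0.0, -0.002] len 5.9
```

Request:
drive_tool([
  [[3,1.5,0,0,0,0],[5.3,2.6,0,0,0,0],[5.3,2.6,0,0,0,0],[5.3,2.6,2.5,0,0,0],[5.3,2.6,5,0,0,0],[5.3,2.6,7,0,0,0],[5.3,2.6,8.2,0,0,0],[5.3,2.6,8.5,0,0,0]],
])

```text
time_s: 22.85
tool_pos: [0.6023, 0.2723, 0.0286]
tcp_rot: [-2.309, -2.129, 0.002]
contact_force: [0.5, 0.4, -1.1]
width: 0.387
grasp_force: 15.0
```

Request:
drive_tool([
  [[0,0,0.15,0,0,0],[0,0,0.15,0,0,0]],
])

```text
time_s: 23.1
tool_pos: [0.603, 0.2728, 0.0287]
tcp_rot: [2.309, 2.129, 0.002]
contact_force: [-1.1, 0.1, -1.1]
width: 0.382
grasp_force: 15.0
```

Request:
drive_tool([
  [[0,0,0.08,0,0,0],[0,0,0.08,0,0,0]],
])

```text
time_s: 23.35
tool_pos: [0.6031, 0.2728, 0.0283]
tcp_rot: [2.309, 2.129, 0.002]
contact_force: [-0.4, -1.7, 6.0]
width: 0.385
grasp_force: 15.0
```

Touch-down again; releasing, then on to the terminal.

Request:
drive_tool([
  [[0,0,0,0,0,0],[0,0,0,0,0,0],[0,0,0,0,0,0],[0,0,-1,0,0,0],[0,0,-4,0,0,0],[0,0,-8,0,0,0],[0,0,-12,0,0,0]],
], gripper=4.5)

```text
time_s: 24.22
tool_pos: [0.6026, 0.2726, 0.1489]
tcp_rot: [-2.309, -2.13, -0.0]
contact_force: [0.1, -0.4, 0.1]
width: 0.488
grasp_force: 0.0
```

```bash
python3 -c "
from h import *
go(.3685,.277,.16,np.radians(112))"
```

```text
go [-1.45, -23.36, -1.11] [0.0, -0.0, -0.465] len 23.4
```

Request:
drive_tool([
  [[-0.2,-2.5,-1,0,0,-0.06],[-0.4,-6.5,-1,0,0,-0.15],[-0.7,-11.5,-1,0,0,-0.25],[-1,-16,-1,0,0,-0.35],[-1.3,-20.5,-1,0,0,-0.45],[-1.4,-23.4,-1,0,0,-0.465],[-1.4,-23.4,-1,0,0,-0.465],[-1.4,-23.4,-1,0,0,-0.465]],
], gripper=7.8)

```text
time_s: 25.22
tool_pos: [0.3695, 0.2776, 0.1577]
tcp_rot: [1.758, 2.603, 0.002]
contact_force: [0.1, -0.6, 0.6]
width: 0.847
grasp_force: 0.0
```

```bash
python3 -c "
from h import *
c=snap('wrist','t1',(160,100,360,250),4)
go(.3685,.277,.017,np.radians(112))
t=np.radians(202);x=np.array([np.cos(t),np.sin(t)]);y=np.array([-x[1],x[0]]);o=np.array([.370,.273])
P=[(*(o+a*x+b*y),.016) for a,b in((-.029,-.018),(-.029,.010),(.029,.010),(.029,-.018),(0,.025),(0,-.004))]
print(((proj(c,P)-[160,100])*4).round().tolist())"
```

```text
go [-0.01, -0.15, 14.06] [0.001, -0.0, -0.002] len 14.1
[[492.0, 289.0], [489.0, 383.0], [289.0, 383.0], [287.0, 289.0], [390.0, 432.0], [389.0, 337.0]]
```

View pics/t1.png

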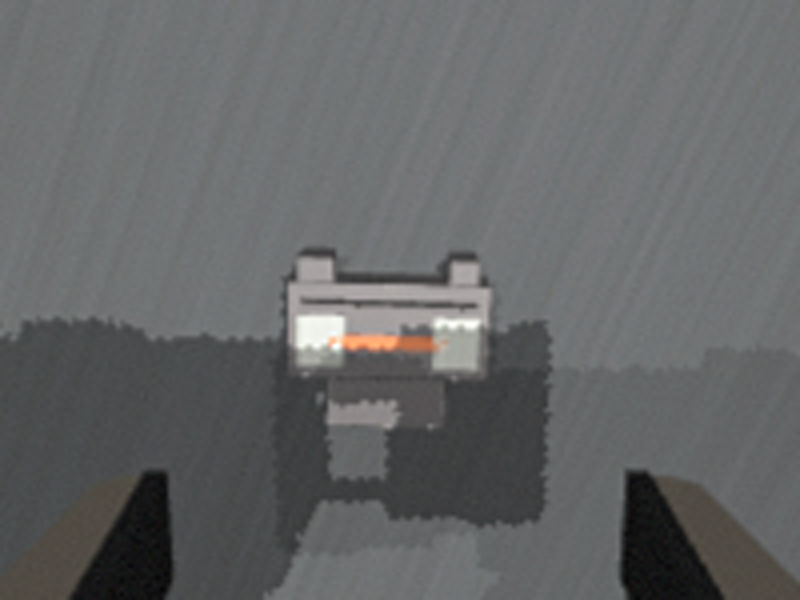

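The terminal's flat ends are at x≈287 and 491 px with y from 283 to 375, matching the prediction to about 1.5 mm. Descending.

Request:
drive_tool([
  [[0.1,0,4.5,0,0,0.015],[0.1,0,9,0,0,0.015],[0.1,0,12,0,0,0.015],[0.1,0,13.6,0,0,0.015],[0.1,0,14,0,0,0.015],[0.1,0,14,0,0,0.015]],
])

```text
time_s: 26.02
tool_pos: [0.3685, 0.2789, 0.0177]
tcp_rot: [1.776, 2.591, 0.002]
contact_force: [-0.0, -0.5, 0.5]
width: 0.851
grasp_force: 0.0
```

Request:
drive_tool([
  [[0,0,0,0,0,0],[0,0,0,0,0,0],[0,0,0,0,0,0],[0,0,0,0,0,0]],
], gripper=5.2, squeeze=15)

```text
time_s: 26.52
tool_pos: [0.3684, 0.2785, 0.0178]
tcp_rot: [1.776, 2.59, 0.001]
contact_force: [-0.0, 0.2, 6.4]
width: 0.63
grasp_force: 15.0
```

```bash
python3 -c "
from h import *
go(.5885,-.0135,.1,np.radians(178))"
```

```text
go [-35.18, 10.02, -8.19] [0.001, 0.001, -1.167] len 37.5
```

Request:
drive_tool([
  [[0,0,-3,0,0,0],[0,0,-7,0,0,-0.1],[-2.5,0.7,-8.2,0,0,-0.25],[-7,2,-8.2,0,0,-0.41],[-12,3.4,-8.2,0,0,-0.57],[-17,4.8,-8.2,0,0,-0.73],[-22,6.2,-8.2,0,0,-0.9],[-27,7.7,-8.2,0,0,-1.07]],
])

```text
time_s: 27.52
tool_pos: [0.5379, 0.0525, 0.0992]
tcp_rot: [0.199, 3.135, -0.0]
contact_force: [-0.5, 0.1, 0.2]
width: 0.631
grasp_force: 15.0
```

```bash
python3 -c "
from h import *
print(ctrl.observe()['joints'][6])
go(.5885,-.0135,.1,np.radians(178))"
```

```text
0.5956781407593112
go [-5.85, -5.91, -0.08] [-0.0, 0.0, -0.092] len 8.3
```

Request:
drive_tool([
  [[-3.5,-3.5,0,0,0,-0.06],[-5.8,-5.9,0,0,0,-0.09],[-5.8,-5.9,0,0,0,-0.09],[-5.8,-5.9,2.5,0,0,-0.09],[-5.8,-5.9,5,0,0,-0.09],[-5.8,-5.9,6.8,0,0,-0.09],[-5.8,-5.9,7.5,0,0,-0.09],[-5.8,-5.9,7.7,0,0,-0.09]],
])

```text
time_s: 28.52
tool_pos: [0.5867, -0.0113, 0.0218]
tcp_rot: [-0.065, -3.141, -0.0]
contact_force: [0.2, -0.5, -0.8]
width: 0.633
grasp_force: 15.0
```

Request:
drive_tool([
  [[0,0,0.1,0,0,0],[0,0,0.1,0,0,0]],
])

```text
time_s: 28.78
tool_pos: [0.5872, -0.0118, 0.0217]
tcp_rot: [0.066, 3.14, -0.0]
contact_force: [-1.2, -1.0, -0.5]
width: 0.628
grasp_force: 15.0
```

Request:
drive_tool([
  [[0,0,0.08,0,0,0],[0,0,0.08,0,0,0]],
])

```text
time_s: 29.02
tool_pos: [0.5872, -0.0119, 0.0209]
tcp_rot: [0.066, 3.14, -0.0]
contact_force: [-0.7, -0.6, 2.9]
width: 0.629
grasp_force: 15.0
```

Request:
drive_tool([
  [[0,0,0,0,0,0],[0,0,0,0,0,0],[0,0,0,0,0,0],[0,0,-1,0,0,0],[0,0,-4,0,0,0],[0,0,-9,0,0,0],[0,0,-15,0,0,0],[0,0,-20,0,0,0]],
], gripper=6.8)

```text
time_s: 30.02
tool_pos: [0.5869, -0.0114, 0.2234]
tcp_rot: [0.065, 3.139, 0.0]
contact_force: [1.0, -1.6, 0.1]
width: 0.737
grasp_force: 0.0
```

Request:
drive_tool([
  [[5,0,-5,0,0,0],[10,0,-10,0,0,0],[14,0,-14,0,0,0],[16,0,-16,0,0,0],[16,0,-16,0,0,0],[16,0,-16,0,0,0]],
])

```text
time_s: 30.78
tool_pos: [0.4268, -0.0054, 0.3806]
tcp_rot: [0.07, 3.141, -0.011]
contact_force: [-0.5, 0.0, -0.1]
width: 0.739
grasp_force: 0.0
```

```bash
python3 -c "
from h import *
a=ctrl.read_camera('scene')['frame'][100:330,100:350,::-1];b=ctrl.read_camera('side')['frame'][90:320,130:380,::-1]
m=np.vstack([np.hstack([cv2.resize(a,(400,368)),cv2.resize(b,(400,368))])])
w=ctrl.read_camera('wrist')['frame'][:,:,::-1]
cv2.imwrite('pics/f1.png',m);cv2.imwrite('pics/f2.png',w)"
```

```text
(no output)
```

View pics/f1.png

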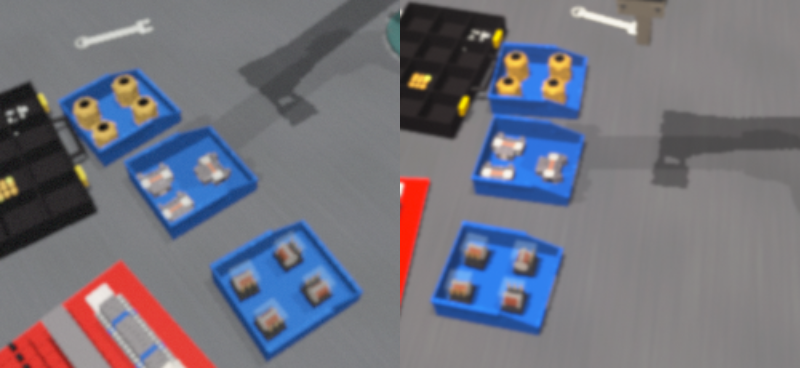

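View pics/f2.png

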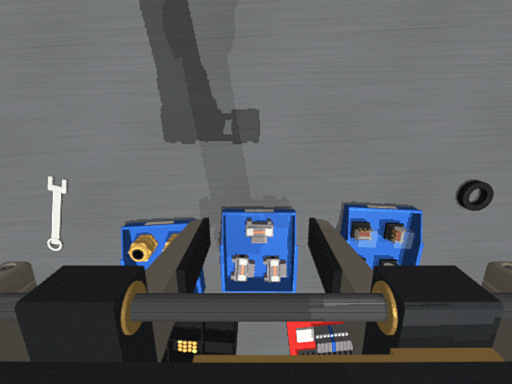

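All views show the parts upright or flat in the right bins: in the left panel glands at (125,88) and (143,107), terminal at (212,168), relays at (288,252) and (318,290). The spanner and tape are untouched.

```bash
python3 -c "
from cell import ctrl
print(ctrl.sign_off())"
```

```text
the job is handed in; nothing more can be done
None
```

I put all five parts into their own bins, and the last camera views show them upright (the terminal block flat) on the bin floors with the spanner and tape untouched; I handed the job in at about 31 s, and no verdict came back.

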